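Slide two pans to their zones on a warming plate and cover the large one

ROBOT

A 6-joint arm with a two-finger parallel gripper is mounted at the origin on the work surface; the furniture and walls round the work are solid. World frame = base frame: x ahead of the robot, y to its left, z up, the work surface at z = 0. Lengths are in m, angles in rad, forces in N, time in s.
With the tool pointing down it reaches from about 0.375 to 0.9 m from the base axis. Payload 3.1 kg.
Tool frame: the origin (TCP) lies midway between the tips of the shut fingers; the grasp point (between the pads) lies 19 mm behind it (manip.tcp_to_grasp is the distance from the TCP to the grasp point, in m); z points along the fingers, y is the line along which they close (so a half turn about z gives the same grasp; the last joint's range is limited). The gripper opens to 85 mm and grips with 20 to 120 N. Pads are 22 mm wide; open, the fingers measure 114 mm over their backs; the gripper's body (76 mm by 85 mm) begins 54 mm behind the grasp point. The pads swing forward as they close: fully open they stand 13 mm farther back than shut.
Start: joints at [0.941, 0.527, 1.433, -0, 1.181, -0.178], TCP at [0.273, 0.562, 0.231] pointing down, gripper open.
Joint ranges: [-3.08, 3.08], [-0.75, 2.2], [0.22, 2.44], [-1.43, 4.57], [0, 2.65], [-2.85, 2.85]. Speed limits (rad/s): [2.79, 2.79, 3.14, 3.14, 3.14, 3.14].

INTERFACE

Orientations are given as a unit quaternion [x, y, z, w].
In Python, from station import manip gives the robot as it stands. The module is installed in compiled form; this text tells all that it offers.
- The arm moves only by the shell command python3 -m crank 'ROWS' [OPENING] [FORCE]. ROWS is JSON, a list of rows, each a list of 2 entries, a list of its own where there are three numbers: the shift along the tool's x, y, z in cm, then the turn about the tool's z in degrees. In form: [[[x, y, z], spin], ...]. A call has 1 to 10 rows; each row is the pose to reach, as a shift and turn from the pose commanded when the call began, along the tool's axes at that moment; what a row does not reach only later rows make up. A row lasts 1/10 s, in which the tool goes at most 50 mm and 8.59 degrees, less where a joint would pass 70% of its speed; a pose out of reach is approached as far as the arm can. A call with a gripper value outside its range is refused whole. OPENING is the finger opening in cm, from 0 to 8.54, set as the call begins (- or left out, the last holds). The fingers move at their own pace and stop on an object; FORCE is the grip in N (left out, the last holds). Time passes only in rows, so rows that repeat a pose let the fingers close. It gives the time, the measured TCP pose, the force and the opening at its end, in the units of the state.
- manip.sense(): the state, without advancing time (a new reading comes with each control period).
- manip.snapshot(name): name is "side" or "top"; returns the picture (384x512x3 uint8, red, green, blue); there is no depth.
- manip.camera_params(name): a dict with "fx", "fy", "cx", "cy" (pixels), "pose" (4x4, takes a point from camera to world coordinates). Camera axes: x right, y up, looking along -z (the intrinsics and any distortion apply to the point x, -y, -z); pixel columns grow to the right and rows downward; lengths in m; the calibration is good to about 2 mm. A picture is of the moment at which its call begins. camera_params takes no time and is no camera call.
- manip.sign_off(): hands the job in, once; it reports no verdict.
The state is a dict: "t": time; "q": joint angles; "qd": joint speeds; "tau": joint torques, N m; "tcp_pos": TCP position; "tool_rot": TCP orientation; "force": force on the tool from outside, world axes, zero at the start; "ft_torque": the same for the moment, N m; "finger_gap": opening from 0.0 (shut) to 1.0 (fully open).
Only numpy, scipy, OpenCV 4.12 (cv2) and the standard library are available. Lean on these libraries where they do the work, as an engineer would, in place of code of your own. Each camera call takes 0.05 s, during which the arm holds its last target. There are 200 camera calls.

TASK

The two pans on the warming plate are off their zones: without lifting or tipping either of them, slide the large open saucepan until it stands inside the bigger marked ring and the small covered pot until it stands inside the smaller marked ring, taking care not to knock them against the probe stub in the middle of the plate. When both stand in their rings, put the loose lid on the saucepan so that it sits down flat in the rim. Leave the mug, the oil bottle and the tape roll where they are.

Things in the scene. Friction and masses are not known exactly. Their poses are not given: they have to be found in the camera images.
- plate: square warming plate, grey housing with a dark, smooth, slippery top, 270 x 270 x 18 mm, fixed to the bench; origin at the centre of its underside, axes along its sides, top surface at z = 18 mm. The pans start on its near (-x) half, the rings are on its far (+x) half; which is left and which right varies. Adjoining places are 125 mm apart.
- ring_big: bigger ring marked flush in the plate's top as a thin light metal line, radius 66 mm to the middle of the line; origin at its centre on the plate's top. The large saucepan belongs inside it.
- ring_small: smaller ring marked flush in the plate's top, thin light metal line, radius 50 mm; origin at its centre on the plate's top. The small pot belongs inside it.
- probe: fixed round temperature probe stub standing up near the middle of the plate, steel, 22 mm in diameter (23 mm collar), 24 mm high above the plate; origin at the centre of its foot on the plate's top
- pan: large open steel saucepan, 108 mm outer diameter, 60 mm high, wall 4 mm (inner radius 50), 0.3 to 0.65 kg, with a straight level black handle; origin at the centre of its underside, z up. The handle points along its own -x, 70 to 152 mm from the axis, 16 mm wide, 12 mm thick, mid-line 50 mm above the underside; a steel bracket 20 mm wide joins it to the wall.
- pot: small steel pot with fixed cover, 76 mm body diameter (80 mm at the cover's edge), cover top 46 mm above the underside, on it a black round knob 26 mm in diameter whose top is 74 mm above the underside (best gripped at 56 to 71 mm); 0.28 to 0.56 kg; origin at the centre of its underside, z up
- lid: loose steel lid, on the bench left, nearer the robot than the dark box: disc 114 mm in diameter, below it a plug 93 mm in diameter, 5 mm deep, entering the pan's mouth with 3.5 mm to spare all round; upper face 12 mm above the underside; central black knob 26 mm in diameter, 20 to 39 mm above the underside; origin at the centre of the plug's underside, z up. Seated: origin 55 mm above the pan's.
- file_tray: dark instrument box with a carrying handle on top, fixed on the bench left of the plate, about 184 x 214 mm, 117 mm high, 160 mm with the handle; an obstacle on the way from the lid to the plate; origin near the middle of its underside
- mug: white mug, 92 x 127 x 95 mm with its handle, standing at the right, nearer the robot than the plate; bystander; origin at the centre of its underside
- oil_bottle: amber oil bottle with a black spout, 44 mm in diameter, 162 mm high, standing left of the dark instrument box; bystander; origin at the centre of its underside
- tape_roll: roll of tan tape, lying flat, 100 mm in diameter, 24 mm high, between the lid and the plate; bystander; origin at the centre of its underside
Things that resemble listed ones, but are neither listed nor needed, are in the scene too. What is shaped like the pot but pink or yellow is not meant.

How it is judged:
On the way, in this order (a step that is already met when the one before it is completed fails the run):
1. both pans stand in their own rings, the lid still off (horizontal distance between pan and ring_big below 0.012 m and horizontal distance between pot and ring_small below 0.012 m), for 0.2 s.
2. the lid sits on the saucepan (horizontal distance between lid and pan below 0.007 m and z of lid in the frame of pan between 0.05 and 0.0585 m and angle between the z axis of lid and the z axis of pan, either way round below 0.05 rad), for 0.2 s.
At the end, for the whole second after the job is handed in: Saucepan within 12 mm of the bigger ring's centre, pot within 12 mm of the smaller ring's centre, both on the plate; lid on the saucepan within 7 mm of its axis, down flat in the rim (underside 50 to 58.5 mm above the pan's, within 0.05 rad of level); all at rest (all of step 1 and all of step 2 and linear speed of each of pan, pot, lid below 0.02 m/s); the robot touches nothing.
It fails at once if a pan is lifted more than 6 mm off the plate or drops off it (height (world z) of any of pan, pot above 0.024 m or height (world z) of any of pan, pot below 0.012 m).
It fails at once if a pan is tipped by more than 0.12 rad (angle between any of pan, pot's own z axis and vertical above 0.12 rad).
It fails at once if a pan is knocked against the probe stub (over 6 N) (contact force between any of pan, pot and probe above 6 N).
It fails at once if the mug, the oil bottle or the tape roll is moved by more than 15 mm (distance of any of mug, oil_bottle, tape_roll from where it was at the start of the episode above 0.015 m).
It also fails if it takes over 67 s, if anything falls off the work surface, if the arm or the gripper's body presses on something with over 40 N, if the wrist force passes 120 N, or if a joint passes its speed limit or range.

## Working session

There is one attempt and no reset: what is moved stays moved. The work goes in short steps, Python scripts to look and compute and a shell command to move; the robot and the scene stay as the last step left them, time stands still between calls to the robot, and variables do not carry over. Pictures are saved under pics/ and viewed, on a budget of 10 in all, crops included, one or two more only if the job needs it, and the job is handed in when it is done.

```bash
mkdir -p pics; ls
python3 - <<'E'
from station import manip
import cv2,numpy as np
print(manip.sense())
for n in("side","top"):
    p=manip.camera_params(n);print({k:(np.round(v,3).tolist()) for k,v in p.items()})
a=[manip.snapshot(n) for n in("top","side")]
for n,i in zip(("top","side"),a): cv2.imwrite(f"pics/{n}0.png",cv2.resize(i[:,:,::-1],(800,600),interpolation=cv2.INTER_CUBIC)); np.save(f"{n}0.npy",i)
E
```

```text
pics
{'t': 0.0, 'q': array([ 9.40494433e-01,  5.28465481e-01,  1.43390870e+00,  1.89110060e-05,
        1.18140732e+00, -1.78477208e-01]), 'qd': array([1.31979215e-04, 7.69003748e-04, 8.98591013e-04, 2.01824464e-04,
       1.19210604e-03, 1.46695998e-06]), 'tau': array([ 8.85192958e-05, -4.42354774e+01, -1.78020144e+01, -2.82708716e-04,
        8.45799863e-03,  8.53621430e-06]), 'tcp_pos': array([0.27240412, 0.56171211, 0.23033201]), 'tool_rot': array([ 2.23998989e-01,  9.74588762e-01, -1.00270854e-03, -4.38647129e-04]), 'force': array([ 0.13976184, -0.67099689, -0.81487963]), 'ft_torque': array([-0.03655838,  0.02639031, -0.03333315]), 'finger_gap': 1.0047502964974424}
{'fx': 473.92, 'fy': 473.92, 'cx': 255.168, 'cy': 190.222, 'pose': [[-0.903, 0.208, -0.375, -0.161], [-0.429, -0.468, 0.773, 1.351], [-0.015, 0.859, 0.512, 0.906], [0.0, 0.0, 0.0, 1.0]]}
{'fx': 457.129, 'fy': 457.129, 'cx': 262.939, 'cy': 197.635, 'pose': [[-0.013, 0.983, -0.183, 0.258], [-1.0, -0.013, 0.0, 0.044], [-0.002, 0.183, 0.983, 1.389], [0.0, 0.0, 0.0, 1.0]]}
```

View pics/top0.png

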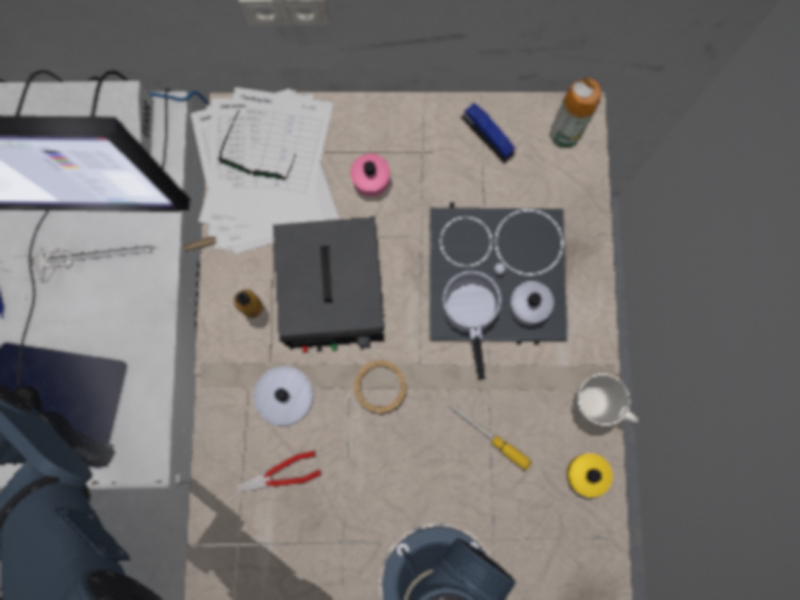

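View pics/side0.png

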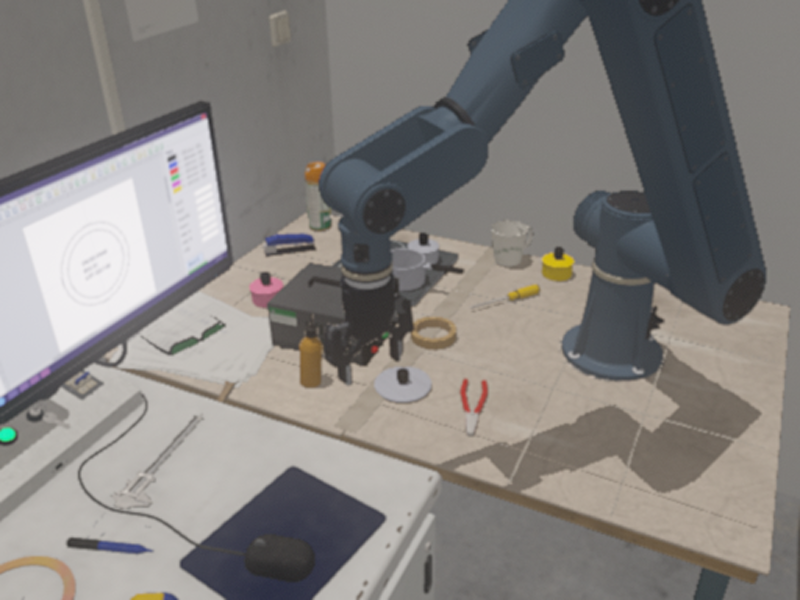

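The top view (800×600) shows these candidates. 
- **Pot:** silver with a black knob at (532,303). The pink (371,174) and yellow (590,476) ones are decoys. 
- **Pan:** at (472,302), the only one, with its handle end at (480,375). 
- **Lid:** flat silver disc at (283,395). The tape roll at (380,387) is only a ring. 
- **Rings:** small (466,241), big (529,242). The probe is at (500,268). 

So both pans have to go diagonally. Next is a close crop with masks.

```bash
cat > h.py <<'E'
from station import manip
import cv2,numpy as np
from scipy.optimize import least_squares
def ray(n,uv,z):
    p=manip.camera_params(n);T=np.array(p["pose"]);uv=np.atleast_2d(uv).astype(float)
    d=np.c_[(uv[:,0]-p["cx"])/p["fx"],-(uv[:,1]-p["cy"])/p["fy"],-np.ones(len(uv))]@T[:3,:3].T
    o=T[:3,3];return (o+d*((z-o[2])/d[:,2])[:,None])[:,:2]
def px(n,P):
    p=manip.camera_params(n);T=np.array(p["pose"]);c=(np.atleast_2d(P)-T[:3,3])@T[:3,:3]
    return np.c_[p["cx"]-p["fx"]*c[:,0]/c[:,2],p["cy"]+p["fy"]*c[:,1]/c[:,2]]
def circ(X,r=None):
    f=(lambda v:np.hypot(*(X-v[:2]).T)-(r or v[2]))
    s=least_squares(f,[*X.mean(0),r or .05],loss="soft_l1",f_scale=.002);return s.x.round(4),np.abs(s.fun).mean().round(4)
def blob(m,c,rad):
    """connected component of mask nearest pixel c"""
    k,l,st,ce=cv2.connectedComponentsWithStats(m.astype(np.uint8))
    i=1+np.argmin(np.hypot(*(ce[1:]-c).T)+1e3*(st[1:,4]<6)); return l==i,ce[i],st[i,4]
def knob(n,img,c,z,rad=9):
    """black knob blob near pixel c -> xy at height z"""
    g=img.max(2).astype(float);v,u=np.mgrid[:g.shape[0],:g.shape[1]]
    b,ce,a=blob((g<70)&(np.hypot(u-c[0],v-c[1])<rad),c,rad);return ray(n,ce,z)[0].round(4),ce.round(1),a
def edge(img,c,r0,r1,rise,angs=np.radians(np.arange(0,360,5))):
    """strongest radial brightness step between r0,r1 px round c"""
    g=cv2.cvtColor(img,cv2.COLOR_RGB2GRAY).astype(np.float32);R=np.arange(r0,r1,.25);out=[]
    for a in angs:
        U=(c[0]+R*np.cos(a)).astype(np.float32);V=(c[1]+R*np.sin(a)).astype(np.float32)
        s=cv2.remap(g,U[None],V[None],cv2.INTER_LINEAR)[0]
        if rise=="peak": i=np.argmax(s)
        else:
            d=np.convolve(s,[1]*4+[-1]*4,"same")*(1 if rise=="up" else -1);d[:4]=d[-4:]=-1e9;i=np.argmax(d)
        out.append((U[i],V[i]))
    return np.array(out)
E
python3 - <<'E'
from h import *
i=np.load("top0.npy");s=1.5625
for nm,c,r,z,k in [("small",(466,241),.050,.018,"peak"),("big",(529,242),.066,.018,"peak")]:
    c=np.array(c)/s;q=r*457/1.37
    e=edge(i,c,q*.8,q*1.2,k);print(nm,circ(ray("top",e,z)),circ(ray("top",e,z),r))
e=edge(i,np.array((283,395))/s,14,24,"down");print("lid",circ(ray("top",e,.010)))
e=edge(i,np.array((472,297))/s,14,22,"down",np.radians(np.r_[130:410:5]));print("panrim",circ(ray("top",e,.078)))
e=edge(i,np.array((531,303))/s,10,17,"down");print("potcover",circ(ray("top",e,.06)))
print("potknob",knob("top",i,np.array((535,300))/s,.092)); print("lidknob",knob("top",i,np.array((283,395))/s,.039))
print("probe",ray("top",np.array((500,268))/s,.042),"hbase",ray("top",np.array((475,333))/s,.074),"hend",ray("top",np.array((481,377))/s,.074))
print("plate corners",ray("top",np.array([(431,208),(563,208),(567,341),(430,341)])/s,.018))
a=cv2.resize(i[128:250,268:368],None,fx=5,fy=5,interpolation=cv2.INTER_CUBIC)[:,:,::-1]
b=cv2.resize(i[225:280,155:210],None,fx=5,fy=5,interpolation=cv2.INTER_CUBIC)[:,:,::-1]
o=np.zeros((600,780,3),np.uint8);o[:600,:500]=a[:600];o[:275,505:780]=b;cv2.imwrite("pics/crop0.png",o)
E
```

```text
small (array([ 0.6488, -0.0667,  0.0499]), np.float64(0.0013)) (array([ 0.6488, -0.0667,  0.05  ]), np.float64(0.0013))
big (array([ 0.6533, -0.1938,  0.0726]), np.float64(0.0066)) (array([ 0.6474, -0.1921,  0.066 ]), np.float64(0.0077))
lid (array([0.3506, 0.2926, 0.0553]), np.float64(0.0016))
panrim (array([ 0.521 , -0.0702,  0.0552]), np.float64(0.0016))
potcover (array([ 0.5169, -0.1857,  0.0407]), np.float64(0.0004))
potknob (array([ 0.5137, -0.1844]), array([341.7, 191.6]), np.int32(43))
lidknob (array([0.3473, 0.2894]), array([180. , 252.8]), np.int32(39))
probe [[ 0.58649267 -0.13037196]] hbase [[ 0.45506319 -0.07527796]] hend [[ 0.37314699 -0.08388674]]
plate corners [[ 7.17855341e-01  3.26919197e-04]
 [ 7.14165960e-01 -2.64099219e-01]
 [ 4.45428159e-01 -2.57814989e-01]
 [ 4.49005032e-01  7.19345798e-03]]
```

View pics/crop0.png

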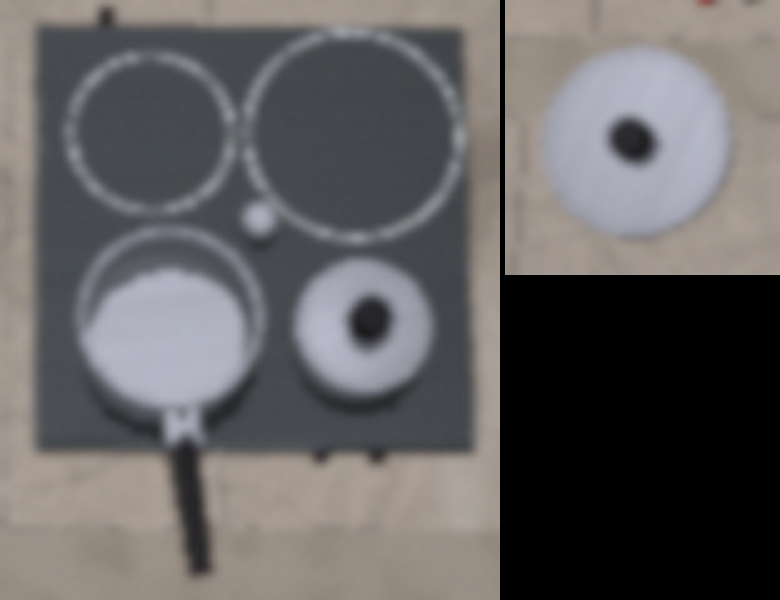

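The crop confirms the choice: silver pot at crop (363,332), pan at (172,315) with its handle towards -x, and the lid alone on the right. The big ring fit is bad because of the plate edge, so I refit it and compute the first shift.

```bash
cat >> h.py <<'E'
def rel(P,yaw=None):
    """shift in cm in tool axes and spin in deg to reach world P, closing line at yaw deg"""
    from scipy.spatial.transform import Rotation as R
    s=manip.sense();M=R.from_quat(s["tool_rot"]).as_matrix();y=np.degrees(np.arctan2(M[1,1],M[0,1]))
    sp=None if yaw is None else round((y-yaw+90)%180-90,1)
    print("->",P,(M.T@(np.array(P)-s["tcp_pos"])*100).round(2),"spin",sp,"| yaw",y.round(2),"tcp",s["tcp_pos"].round(4),"F",s["force"].round(1),"gap",round(s["finger_gap"],3),"t",round(s["t"],2))
E
python3 - <<'E'
from h import *
i=np.load("top0.npy")
e=edge(i,(338.8,155.3),20,22.6,"peak");e2=edge(i,(338.8,155.3),20,22.6,"peak",np.radians(np.r_[20:80:4,100:260:4]))
for x in(e,e2):print("big",circ(ray("top",x,.018)),circ(ray("top",x,.018),.066))
print("small px",px("top",[.6488,-.0667,.018]))
rel([.516,-.186,.2],90)
E
```

```text
big (array([ 0.6465, -0.1919,  0.0664]), np.float64(0.0009)) (array([ 0.6464, -0.1919,  0.066 ]), np.float64(0.001))
big (array([ 0.6461, -0.1913,  0.066 ]), np.float64(0.0008)) (array([ 0.6461, -0.1913,  0.066 ]), np.float64(0.0008))
small px [[297.83747267 154.12370709]]
-> [0.516, -0.186, 0.2] [-54.56 -56.64   3.13] spin -25.9 | yaw 64.11 tcp [0.2725 0.5618 0.2304] F [-0.2  0.2 -0.6] gap 0.996 t 0.1
```

```bash
python3 -m crank '[[[-1.5,-1.5,0],-3],[[-4,-4,0],-8],[[-7.5,-7.5,0],-14],[[-11,-11.4,0],-20],[[-14.5,-15,0],-26],[[-18,-18.6,0],-26],[[-21.5,-22.2,0],-26],[[-25,-25.8,0],-26],[[-28.5,-29.4,0],-26],[[-32,-33,0],-26]]' 5.5 40 && python3 -c "
from h import *
rel([.516,-.186,.2],90)"
```

```text
t: 1.1
tcp_pos: [0.4155, 0.1273, 0.2313]
tool_rot: [-0.001, 1.0, 0.0, -0.0]
force: [1.9, 0.2, 0.5]
finger_gap: 0.649
-> [0.516, -0.186, 0.2] [ -9.98 -31.35   3.12] spin 0.1 | yaw 90.13 tcp [0.4155 0.1273 0.2313] F [1.9 0.2 0.5] gap 0.649 t 1.1
```

```bash
python3 -m crank '[[[-1.5,-4.5,0],0],[[-3,-9,0],0],[[-4.5,-13.5,0],0],[[-6,-18,0.5],0],[[-7.5,-22.5,1.5],0],[[-8.8,-27,4],0],[[-9.6,-30,7],0],[[-10,-31.2,9],0],[[-10,-31.2,10],0],[[-10,-31.2,10],0]]'
python3 - <<'E'
from h import *
rel([.516,-.186,.071],90)
i=manip.snapshot("side");j=manip.snapshot("top")
c=px("side",[.516,-.186,.09])[0];d=px("top",[.516,-.186,.09])[0];print(c,d)
f=lambda i,c:cv2.resize(i[max(0,int(c[1])-45):int(c[1])+45,max(0,int(c[0])-40):int(c[0])+40,::-1],(400,450),interpolation=cv2.INTER_CUBIC)
cv2.imwrite("pics/a.png",np.hstack([f(i,c),f(j,d)]))
E
```

```text
t: 2.1
tcp_pos: [0.5145, -0.1816, 0.1296]
tool_rot: [-0.001, 1.0, 0.001, -0.002]
force: [-0.5, 0.2, 0.2]
finger_gap: 0.641
-> [0.516, -0.186, 0.071] [-0.17 -0.46  5.86] spin 0.1 | yaw 90.08 tcp [ 0.5145 -0.1816  0.1296] F [-0.5  0.2  0.2] gap 0.641 t 2.1
[270.39257302 149.76007797] [342.07660208 190.9687301 ]
```

View pics/a.png

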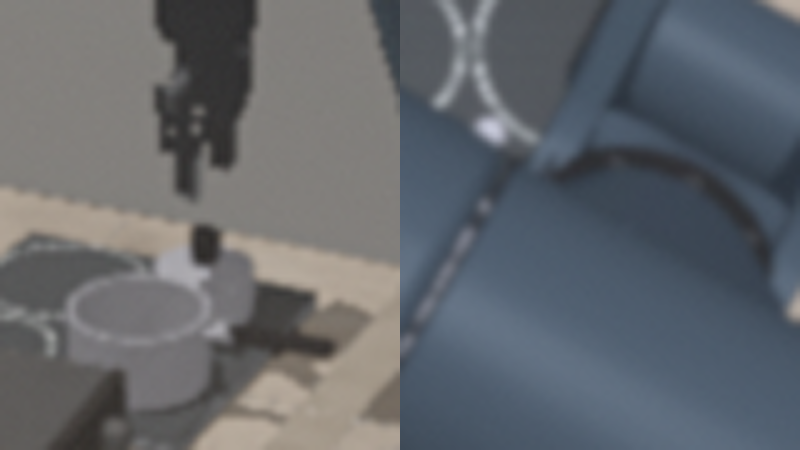

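The side crop shows the pot knob at (206,245) directly under the midpoint of the open fingers at (206,180). I descend and close.

```bash
python3 -m crank '[[[-0.1,-0.2,1.5],0],[[-0.1,-0.3,3],0],[[-0.1,-0.3,4.3],0],[[-0.1,-0.3,5.2],0],[[-0.1,-0.3,5.8],0],[[-0.1,-0.3,5.8],0],[[-0.1,-0.3,5.8],0]]' 5.5 && python3 -m crank '[[[0,0,0],0],[[0,0,0],0],[[0,0,0],0],[[0,0,0],0],[[0,0,0],0],[[0,0,0],0]]' 2.0 25&& python3 -c "
from h import *
rel([.516,-.186,.071],90)"
```

```text
t: 2.9
tcp_pos: [0.5173, -0.1856, 0.0736]
tool_rot: [-0.001, 1.0, -0.0, 0.0]
force: [-0.8, 0.1, 0.1]
finger_gap: 0.644
t: 3.5
tcp_pos: [0.5175, -0.186, 0.0738]
tool_rot: [-0.001, 1.0, -0.0, 0.0]
force: [0.1, -0.0, 4.8]
finger_gap: 0.288
-> [0.516, -0.186, 0.071] [ 0.15 -0.    0.28] spin 0.1 | yaw 90.12 tcp [ 0.5175 -0.186   0.0738] F [ 0.1 -0.   4.8] gap 0.288 t 3.5
```

```bash
python3 -m crank '[[[-0.5,0,0],0],[[-1.5,-0.2,0],0],[[-2.8,-0.4,0],0],[[-4.2,-0.4,0],0],[[-5.6,-0.4,0],0],[[-7,-0.4,0],0],[[-8.4,-0.4,0],0],[[-9.8,-0.4,0],0],[[-11.2,-0.4,0],0],[[-12.4,-0.3,0],0]]' && python3 -m crank '[[[-0.6,0.4,0],0],[[-0.8,1.4,0],0],[[-0.8,2.8,0],0],[[-0.8,4.2,0],0],[[-0.8,5.6,0],0],[[-0.8,7,0],0],[[-0.8,8.4,0],0],[[-0.8,9.8,0],0],[[-0.8,11.2,0],0],[[-0.8,12.2,0],0]]' && python3 -m crank '[[[0,0,0],0],[[0,0,0],0]]' && python3 -c "
from h import *
rel([.6488,-.0667,.071],90)"
```

```text
t: 4.5
tcp_pos: [0.6401, -0.1883, 0.0739]
tool_rot: [-0.001, 1.0, 0.0, -0.002]
force: [-4.4, -1.2, 7.8]
finger_gap: 0.287
t: 5.5
tcp_pos: [0.6488, -0.0649, 0.0739]
tool_rot: [-0.002, 1.0, -0.0, 0.0]
force: [-0.1, -4.1, 5.6]
finger_gap: 0.285
t: 5.7
tcp_pos: [0.6486, -0.0633, 0.0739]
tool_rot: [-0.001, 1.0, 0.001, 0.0]
force: [0.2, 2.7, 7.2]
finger_gap: 0.29
-> [0.6488, -0.0667, 0.071] [-0.02 -0.34  0.29] spin 0.1 | yaw 90.15 tcp [ 0.6486 -0.0633  0.0739] F [0.2 2.7 7.2] gap 0.29 t 5.7
```

```bash
python3 -m crank '[[[0,-0.2,0],0],[[0,-0.35,0],0],[[0,-0.35,0],0],[[0,-0.35,0],0]]' && python3 -m crank '[[[0,0,0],0],[[0,0,0],0],[[0,0,0],0],[[0,0,0],0],[[0,0,-1.5],0],[[0,0,-4],0],[[0,0,-7],0],[[2,0,-8],0],[[5,0,-8],0],[[9,0,-8],0]]' 5.5 && python3 -m crank '[[[4,-0.2,0],-2],[[8,-0.7,0],-6],[[11,-1.2,0],-6],[[13,-1.2,0],-6],[[13,-1.2,0],-6]]' 5
python3 - <<'E'
from h import *
rel([.4295,-.0796,.049],96)
i=manip.snapshot("side");j=manip.snapshot("top");np.save("side1.npy",i)
f=lambda i:i[90:230,195:330,::-1]
cv2.imwrite("pics/b.png",np.hstack([cv2.resize(i[100:200,170:290,::-1],(480,400),interpolation=3),cv2.resize(j[120:250,265:365,::-1],(308,400),interpolation=3)]))
E
```

```text
t: 6.1
tcp_pos: [0.6484, -0.0665, 0.0738]
tool_rot: [-0.001, 1.0, 0.002, -0.0]
force: [0.8, 2.8, 7.0]
finger_gap: 0.288
t: 7.1
tcp_pos: [0.5601, -0.0707, 0.1552]
tool_rot: [-0.001, 1.0, -0.001, 0.003]
force: [-0.9, -0.1, 0.7]
finger_gap: 0.644
t: 7.6
tcp_pos: [0.426, -0.0817, 0.154]
tool_rot: [-0.052, 0.999, 0.001, -0.001]
force: [0.7, 0.6, -0.1]
finger_gap: 0.587
-> [0.4295, -0.0796, 0.049] [-0.4   0.16 10.5 ] spin 0.0 | yaw 96.02 tcp [ 0.426  -0.0817  0.154 ] F [ 0.7  0.6 -0.1] gap 0.587 t 7.6
```

View pics/b.png

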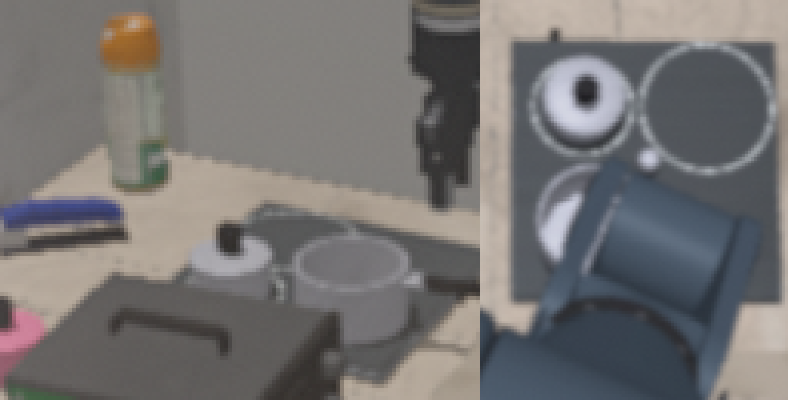

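Left, side view: the pot (230,250) is behind the box and the pan (355,290) is untouched. Right, top view: the pot cover (586,97) lies inside the small ring. I measure the pot and descend on the handle.

```bash
python3 - <<'E'
from h import *
j=manip.snapshot("top");c=px("top",[.6488,-.0667,.06])[0];e=edge(j,c,10,17,"down")
print("pot",circ(ray("top",e,.06)),circ(ray("top",e,.06),.04),knob("top",j,px("top",[.6488,-.0667,.09])[0],.092))
E
python3 -m crank '[[[-0.2,0.1,1.5],0],[[-0.4,0.15,4],0],[[-0.4,0.15,6.5],0],[[-0.4,0.15,8.5],0],[[-0.4,0.15,9.8],0],[[-0.4,0.15,10.4],0],[[-0.4,0.15,10.4],0],[[-0.4,0.15,10.4],0]]' && python3 -m crank '[[[0,0,0],0],[[0,0,0],0],[[0,0,0],0],[[0,0,0],0],[[0,0,0],0],[[0,0,0],0],[[0,0,0],0]]' 1.0 25&& python3 -c "
from h import *
rel([.4295,-.0796,.049],96)"
```

```text
pot (array([ 0.6484, -0.0659,  0.0412]), np.float64(0.0017)) (array([ 0.6483, -0.0658,  0.04  ]), np.float64(0.0019)) (array([ 0.6423, -0.0646]), array([299. , 149.3]), np.int32(34))
t: 8.55
tcp_pos: [0.4337, -0.0806, 0.0495]
tool_rot: [-0.054, 0.999, -0.0, 0.001]
force: [-0.0, -0.5, 0.6]
finger_gap: 0.59
t: 9.25
tcp_pos: [0.4329, -0.0805, 0.0498]
tool_rot: [-0.053, 0.999, -0.0, 0.0]
force: [-0.3, 0.3, 6.1]
finger_gap: 0.178
-> [0.4295, -0.0796, 0.049] [0.33 0.13 0.08] spin 0.1 | yaw 96.12 tcp [ 0.4329 -0.0805  0.0498] F [-0.3  0.3  6.1] gap 0.178 t 9.25
```

```bash
python3 -m crank '[[[0.5,0.05,0],0],[[1.1,0.1,0],0],[[1.2,0.1,0],0],[[1.3,-0.6,0],0],[[1.4,-1.8,0],0],[[1.6,-3.6,0],0],[[1.8,-5.4,0],0],[[2,-7.2,0],0],[[2.15,-8.6,0],0],[[2.2,-9.1,0],0]]' && python3 -c "
from h import *
i=manip.snapshot('side');cv2.imwrite('pics/c.png',cv2.resize(i[100:200,170:310,::-1],(700,500),interpolation=3))
rel([.421,-.2140,.05],96)"
```

```text
t: 10.25
tcp_pos: [0.419, -0.1731, 0.0494]
tool_rot: [-0.053, 0.999, 0.001, -0.001]
force: [0.7, 4.5, 6.9]
finger_gap: 0.182
-> [0.421, -0.214, 0.05] [ 0.24 -4.06 -0.07] spin 0.1 | yaw 96.07 tcp [ 0.4191 -0.1734  0.0494] F [-0.6  0.6  8.7] gap 0.181 t 10.3
```

View pics/c.png

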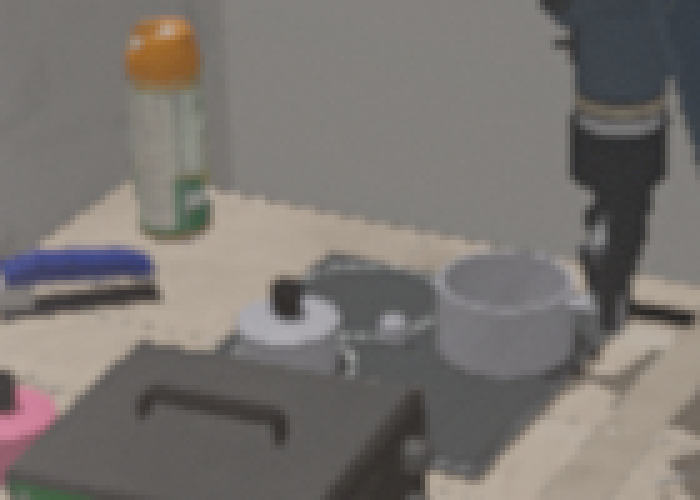

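The pan has moved across, is level, and is clear of the probe (393,322). I continue round it.

```bash
python3 -m crank '[[[0.1,-1,0],0],[[0.2,-2.3,0],0],[[0.3,-3.5,0],0],[[0.3,-4.1,0],0],[[0.3,-4.1,0],0],[[-0.3,-4.2,0],0],[[-1.3,-4.3,0],0],[[-2.6,-4.4,0],0],[[-4,-4.5,0],0],[[-5.4,-4.7,0],0]]' && python3 -c "
from h import *
rel([.5582,-.2140,.05],96)" && python3 -m crank '[[[-1.4,-0.15,0],0],[[-2.8,-0.3,0],0],[[-4.2,-0.45,0],0],[[-5.6,-0.6,0],0],[[-6.8,-0.7,0],0],[[-7.7,-0.8,0],0],[[-8.1,-0.85,0],0],[[-8.1,-0.85,0],0]]' && python3 -c "
from h import *
rel([.5582,-.2015,.05],96)"
```

```text
t: 11.3
tcp_pos: [0.4758, -0.2128, 0.0497]
tool_rot: [-0.054, 0.999, 0.002, -0.004]
force: [-5.9, -0.4, 12.8]
finger_gap: 0.183
-> [0.5582, -0.214, 0.05] [-8.18 -1.01 -0.1 ] spin 0.2 | yaw 96.16 tcp [ 0.4758 -0.2128  0.0497] F [-5.9 -0.4 12.8] gap 0.183 t 11.3
t: 12.1
tcp_pos: [0.5587, -0.2136, 0.0497]
tool_rot: [-0.054, 0.999, 0.001, -0.002]
force: [-3.2, 0.2, 8.6]
finger_gap: 0.176
-> [0.5582, -0.2015, 0.05] [-0.08  1.21 -0.03] spin 0.2 | yaw 96.17 tcp [ 0.5587 -0.2136  0.0497] F [-3.2  0.2  8.6] gap 0.176 t 12.1
```

Move the last 12 mm sideways, then measure with the top camera. The arm may hide part of the pan.

```bash
python3 -m crank '[[[-0.05,0.4,0],0],[[-0.1,0.9,0],0],[[-0.1,1.2,0],0],[[-0.1,1.2,0],0],[[-0.1,1.2,0],0]]'
python3 - <<'E'
from h import *
j=manip.snapshot("top");i=manip.snapshot("side");np.save("top2.npy",j)
rel([.5582,-.2015,.05],96)
c=px("top",[.6463,-.1915,.078])[0];print(c)
cv2.imwrite("pics/d.png",np.hstack([cv2.resize(i[100:200,170:310,::-1],(420,300),interpolation=3),cv2.resize(j[120:220,265:365,::-1],(300,300),interpolation=3)]))
E
```

```text
t: 12.6
tcp_pos: [0.5602, -0.2021, 0.0495]
tool_rot: [-0.053, 0.999, -0.0, -0.0]
force: [-0.1, -2.6, 6.9]
finger_gap: 0.183
-> [0.5582, -0.2015, 0.05] [ 0.2   0.08 -0.05] spin 0.1 | yaw 96.13 tcp [ 0.5602 -0.2021  0.0495] F [ 0.2 -2.1  6.5] gap 0.181 t 12.7
[341.28258028 148.79360384]
```

View pics/d.png

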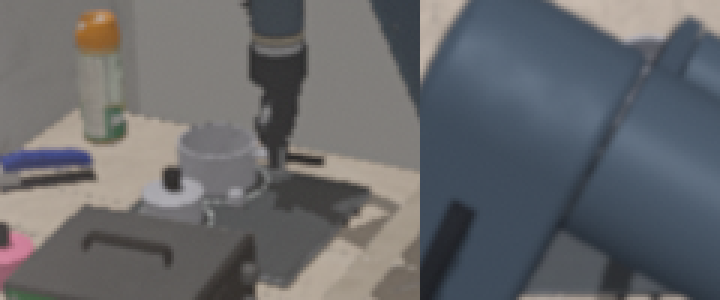

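```bash
python3 -m crank '[[[0.1,0.05,0],0],[[0.2,0.1,0],0],[[0.2,0.1,0],0],[[0.2,0.1,0],0]]' && python3 -m crank '[[[0,0,0],0],[[0,0,0],0],[[0,0,0],0],[[0,0,0],0],[[0,0,-1.5],0],[[0,0,-4.5],0],[[0,0,-8],0],[[0,0,-12],0],[[1,0.5,-16],0],[[3,2,-19],0]]' 5 && python3 -c "
from h import *
rel([.3506,.2926,.24],90)"
```

```text
t: 13.1
tcp_pos: [0.5588, -0.2012, 0.0494]
tool_rot: [-0.053, 0.999, -0.0, 0.0]
force: [1.8, -1.1, 4.1]
finger_gap: 0.182
t: 14.1
tcp_pos: [0.5281, -0.186, 0.2433]
tool_rot: [-0.053, 0.999, -0.002, 0.003]
force: [-0.3, 0.9, -0.0]
finger_gap: 0.587
-> [0.3506, 0.2926, 0.24] [12.58 49.47  0.05] spin 6.1 | yaw 96.09 tcp [ 0.5281 -0.186   0.2433] F [-0.3  0.9 -0. ] gap 0.587 t 14.1
```

```bash
python3 -m crank '[[[0.8,3,0],0],[[2,7.5,0],2],[[3.1,12,0],4],[[4.2,16.5,0],6],[[5.3,21,0],6],[[6.5,25.5,0],6],[[7.6,30,0],6],[[8.8,34.5,0],6],[[9.9,39,0],6],[[11,43,0],6]]' 6 && python3 -m crank '[[[0.9,3,0],0],[[1.5,5.2,0],0],[[1.6,5.9,0],0],[[1.6,5.9,0],0]]'
python3 - <<'E'
from h import *
j=manip.snapshot("top");np.save("top3.npy",j)
rel([.3506,.2926,.1],90)
e=edge(j,px("top",[.6463,-.1915,.078])[0],14.5,22,"down",np.radians(np.r_[130:410:5]));print("panrim",circ(ray("top",e,.078)),circ(ray("top",e,.078),.054))
e=edge(j,px("top",[.6463,-.1915,.018])[0],20,22.6,"peak",np.radians(np.r_[0:80:4,120:180:4]));print("ring",circ(ray("top",e,.018),.066))
e=edge(j,px("top",[.6488,-.0667,.06])[0],10,17,"down");print("pot",circ(ray("top",e,.06),.04))
cv2.imwrite("pics/e.png",cv2.resize(j[120:220,265:365,::-1],(600,600),interpolation=3))
E
```

```text
t: 15.1
tcp_pos: [0.37, 0.2331, 0.2404]
tool_rot: [-0.001, 1.0, 0.0, 0.001]
force: [0.5, -0.2, 0.3]
finger_gap: 0.703
t: 15.5
tcp_pos: [0.3549, 0.2908, 0.24]
tool_rot: [-0.002, 1.0, 0.0, 0.001]
force: [-0.2, -1.8, 0.0]
finger_gap: 0.704
-> [0.3506, 0.2926, 0.1] [ 0.46  0.26 13.98] spin 0.2 | yaw 90.17 tcp [0.3551 0.29   0.2398] F [-0.  -0.3 -0.4] gap 0.699 t 15.55
panrim (array([ 0.6495, -0.1903,  0.0561]), np.float64(0.002)) (array([ 0.6505, -0.1902,  0.054 ]), np.float64(0.0028))
ring (array([ 0.6467, -0.1911,  0.066 ]), np.float64(0.0011))
pot (array([ 0.6483, -0.0658,  0.04  ]), np.float64(0.0019))
```

View pics/e.png

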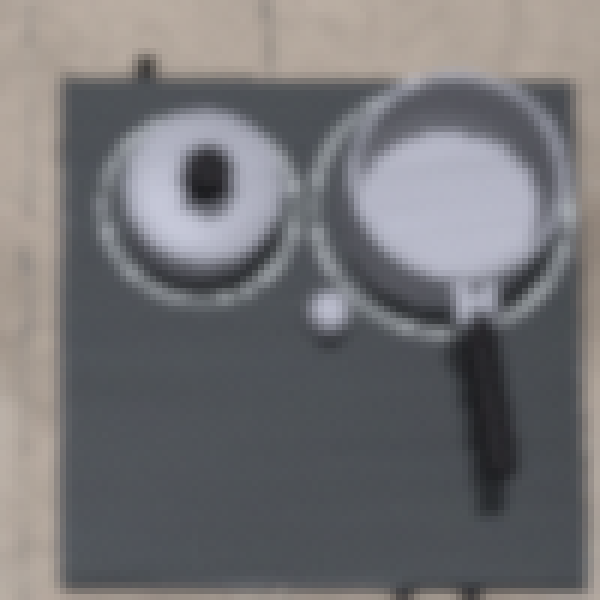

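The view shows the pot (205,190) and the pan (462,185) both standing inside their rings. Now I refine the pan centre and check the lid with both cameras.

Run:
```python
from h import *
A=np.radians
for nm,n,img,c0 in [("start","top",np.load("top0.npy"),[.521,-.070,.078]),("now","top",np.load("top3.npy"),[.648,-.1905,.078]),("side","side",manip.snapshot("side"),[.648,-.1905,.078])]:
    th=A(np.arange(-160,160,6)) # round the rim in world, skipping the handle
    R=np.arange(.044,.0601,.0004);c=np.array(c0)
    g=cv2.cvtColor(img,cv2.COLOR_RGB2GRAY).astype(np.float32)
    for k in range(3):
        e=[]
        for t in th:
            P=px(n,c+np.c_[R*np.cos(t),R*np.sin(t),0*R]).astype(np.float32)
            s=cv2.remap(g,P[None,:,0],P[None,:,1],1)[0];e.append(c[:2]+R[s.argmax()]*np.r_[np.cos(t),np.sin(t)])
        e=np.array(e);f=circ(e,.052);c[:2]=f[0][:2]
    for lab,m in (("all",th<9),("far half",abs(th)<1.7),):print(nm,lab,circ(e[m],.052),circ(e[m]))
j=np.load("top3.npy");e=edge(j,px("top",[.3506,.2926,.01])[0],14,24,"down")
print("lid top0", [circ(ray("top",edge(np.load("top0.npy"),px("top",[.35,.292,.01])[0],14,24,"down"),z),.057) for z in(.008,.012)])
i=np.load("side1.npy");cs=px("side",[.35,.292,.012])[0];print(cs)
# side view: silver disc mask
hsv=cv2.cvtColor(i,cv2.COLOR_RGB2HSV);m=((hsv[...,1]<50)&(hsv[...,2]>140)).astype(np.uint8)
v,u=np.mgrid[:384,:512];m&=(np.hypot(u-cs[0],(v-cs[1])*1.3)<30).astype(np.uint8)
k=max(cv2.findContours(m,0,1)[0],key=cv2.contourArea)[:,0];print("lid side",circ(ray("side",cv2.convexHull(k)[:,0],.010)),"knob",knob("side",i,cs-[0,4],.030))
```

```text
start all (array([ 0.5225, -0.0701,  0.052 ]), np.float64(0.0045)) (array([ 0.5262, -0.0704,  0.047 ]), np.float64(0.0015))
start far half (array([ 0.5199, -0.07  ,  0.052 ]), np.float64(0.001)) (array([ 0.5214, -0.0701,  0.0508]), np.float64(0.001))
now all (array([ 0.665 , -0.1987,  0.052 ]), np.float64(0.0044)) (array([ 0.6648, -0.199 ,  0.0535]), np.float64(0.0041))
now far half (array([ 0.666 , -0.1993,  0.052 ]), np.float64(0.0042)) (array([ 0.6618, -0.199 ,  0.0552]), np.float64(0.0037))
side all (array([ 0.6609, -0.1829,  0.052 ]), np.float64(0.0042)) (array([ 0.6608, -0.1828,  0.0509]), np.float64(0.0041))
side far half (array([ 0.6598, -0.1838,  0.052 ]), np.float64(0.0047)) (array([ 0.6596, -0.1837,  0.0522]), np.float64(0.0047))
lid top0 [(array([0.3508, 0.2939, 0.057 ]), np.float64(0.0023)), (array([0.3505, 0.2933, 0.057 ]), np.float64(0.0024))]
[257.06517086 243.92478703]
lid side (array([0.3582, 0.2811, 0.107 ]), np.float64(0.0082)) knob (array([0.3463, 0.2989]), array([257.1, 240.8]), np.int32(25))
```

```bash
python3 -m crank '[[[0.3,0.2,3],0],[[0.5,0.3,7],0],[[0.55,0.3,11],0],[[0.55,0.3,15],0],[[0.55,0.3,18],0],[[0.55,0.3,20.2],0],[[0.55,0.3,21.5],0],[[0.55,0.3,22],0],[[0.55,0.3,22],0]]' && python3 -m crank '[[[0,0,0],0],[[0,0,0],0],[[0,0,0],0],[[0,0,0],0],[[0,0,0],0],[[0,0,0],0]]' 2 20 && python3 -c "
from h import *
rel([.349,.293,.019],0)" && python3 -m crank '[[[0,0,0],0],[[0,0,0],0],[[0,0,0],0]]' 5
```

```text
t: 16.5
tcp_pos: [0.3499, 0.2924, 0.019]
tool_rot: [-0.0, 1.0, -0.0, -0.0]
force: [-0.0, -0.8, 0.3]
finger_gap: 0.698
t: 17.1
tcp_pos: [0.3501, 0.2934, 0.0203]
tool_rot: [-0.001, 1.0, 0.0, 0.001]
force: [0.8, -2.4, 6.9]
finger_gap: 0.291
-> [0.349, 0.293, 0.019] [ 0.11 -0.04  0.13] spin -89.9 | yaw 90.14 tcp [0.3501 0.2934 0.0203] F [ 0.8 -2.4  6.9] gap 0.291 t 17.1
t: 17.4
tcp_pos: [0.3495, 0.2934, 0.0193]
tool_rot: [-0.001, 1.0, 0.0, 0.0]
force: [-0.2, 0.0, -0.8]
finger_gap: 0.586
```

```bash
python3 -m crank '[[[0,0,0],8],[[0,0,0],16],[[0,0,0],24],[[0,0,0],32],[[0,0,0],40],[[0,0,0],48],[[0,0,0],56],[[0,0,0],64],[[0,0,0],72],[[0,0,0],80]]' && python3 -m crank '[[[0,0,0],8],[[0,0,0],10],[[0,0,0],10]]' && python3 -m crank '[[[0,0,0],0],[[0,0,0],0],[[0,0,0],0],[[0,0,0],0],[[0,0,0],0],[[0,0,0],0]]' 2 40 && python3 -c "
from h import *
rel([.3497,.293,.26],0)
A=np.radians
img=np.load('top3.npy');g=cv2.cvtColor(img,cv2.COLOR_RGB2GRAY).astype(np.float32)
c=np.array([.648,-.1905,.078])
for lo,hi in((.046,.056),(.047,.0575)):
  for k in range(3):
    R=np.arange(lo,hi,.0004);e=[]
    for t in A(np.arange(15,160,5)):
        P=px('top',c+np.c_[R*np.cos(t),R*np.sin(t),0*R]).astype(np.float32)
        s=cv2.remap(g,P[None,:,0],P[None,:,1],1)[0];e.append(c[:2]+R[s.argmax()]*np.r_[np.cos(t),np.sin(t)])
    f=circ(np.array(e),.052);c[:2]=f[0][:2]
    print(f)
"
```

```text
t: 18.4
tcp_pos: [0.3494, 0.2933, 0.0192]
tool_rot: [0.644, 0.765, -0.0, -0.0]
force: [-0.0, 0.7, 0.4]
finger_gap: 0.584
t: 18.7
tcp_pos: [0.3494, 0.2933, 0.0192]
tool_rot: [0.706, 0.708, -0.0, -0.0]
force: [0.4, -0.0, -0.5]
finger_gap: 0.59
t: 19.3
tcp_pos: [0.3496, 0.2934, 0.0195]
tool_rot: [0.706, 0.708, 0.0, 0.0]
force: [-0.5, -0.0, 5.3]
finger_gap: 0.281
-> [0.3497, 0.293, 0.26] [-3.000e-02  1.000e-02 -2.405e+01] spin 0.1 | yaw 0.12 tcp [0.3496 0.2934 0.0195] F [-0.5 -0.   5.3] gap 0.281 t 19.3
(array([ 0.6529, -0.1943,  0.052 ]), np.float64(0.001))
(array([ 0.657 , -0.1966,  0.052 ]), np.float64(0.0021))
(array([ 0.6583, -0.1987,  0.052 ]), np.float64(0.0034))
(array([ 0.6609, -0.1985,  0.052 ]), np.float64(0.0035))
(array([ 0.6644, -0.1984,  0.052 ]), np.float64(0.0032))
(array([ 0.6643, -0.1973,  0.052 ]), np.float64(0.0034))
```

```bash
python3 -m crank '[[[0,0,-1],0],[[0,0,-3.5],0],[[0,0,-7],0],[[0,0,-11],0],[[0,0,-15],0],[[0,0,-19],0],[[0,0,-22],0],[[0,0,-24],0],[[0,0,-25],0],[[0,0,-25],0]]'
python3 - <<'E'
from h import *
rel([.6458,-.1907,.27],0)
def f(n,i,r,c,s):
    a=cv2.resize(i[r:r+400//s,c:c+400//s,::-1],None,fx=s,fy=s,interpolation=cv2.INTER_CUBIC).copy()
    t=np.radians(np.arange(0,360,15))
    for q,col in((.054,(0,0,255)),(.05,(0,255,0))):
        P=px(n,np.c_[.6458+q*np.cos(t),-.1907+q*np.sin(t),.078+0*t])
        for p in P: cv2.circle(a,tuple(int(v) for v in ((p-[c,r]+.5)*s)),1,col,-1)
    return a
i=manip.snapshot("side");j=manip.snapshot("top");np.save("top4.npy",j);np.save("side4.npy",i)
cs=px("side",[.6458,-.1907,.06])[0].astype(int)
cv2.imwrite("pics/f.png",np.hstack([f("top",j,125,318,8),f("side",i,cs[1]-25,cs[0]-25,8)]))
print(cs)
E
```

```text
t: 20.3
tcp_pos: [0.3497, 0.2934, 0.2703]
tool_rot: [0.706, 0.708, 0.001, 0.0]
force: [0.4, 0.2, -1.8]
finger_gap: 0.283
-> [0.6458, -0.1907, 0.27] [-4.846e+01  2.951e+01  4.000e-02] spin 0.1 | yaw 0.12 tcp [0.3497 0.2934 0.2703] F [ 0.4  0.2 -1.8] gap 0.283 t 20.3
[241 150]
```

View pics/f.png

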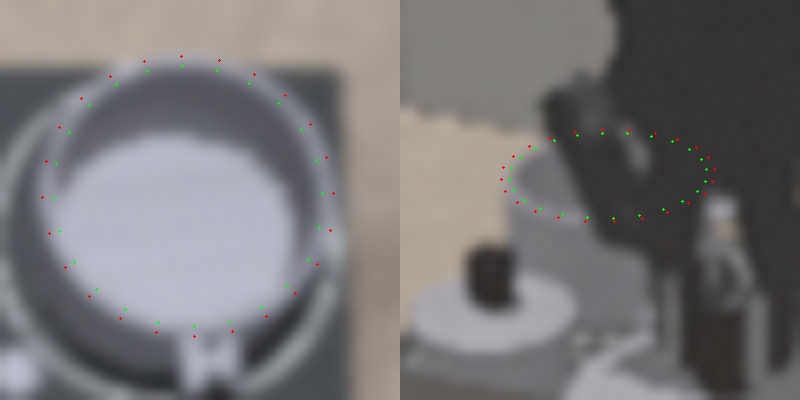

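In the top crop, the predicted rim (red outer, green inner) at (0.6458, −0.1907) lies right on the pan's rim. The side crop agrees and shows the lid held by the gripper at (620,380). I carry it over the box.

```bash
python3 -m crank '[[[-1,0.6,0],0],[[-3,1.8,0],0],[[-6,3.7,0],0],[[-9.5,5.8,0],0],[[-13,7.9,0],0],[[-16.5,10.1,0],0],[[-20,12.2,0],0],[[-23.5,14.3,0],0],[[-27,16.5,0],0],[[-30.5,18.6,0],0]]' && python3 -m crank '[[[-3.5,2.1,0],0],[[-7,4.3,0],0],[[-10.5,6.4,0],0],[[-13.5,8.2,0],0],[[-15.8,9.6,0],0],[[-17.3,10.5,1],0],[[-17.9,10.9,4],0],[[-18,11,8],0],[[-18,11,11],0],[[-18,11,13],0]]' && python3 -m crank '[[[0,0,0],0],[[0,0,0],0]]' && python3 -c "
from h import *
rel([.6458,-.1907,.0925],0)"
```

```text
t: 21.4
tcp_pos: [0.5361, -0.0138, 0.2676]
tool_rot: [0.707, 0.708, -0.001, -0.001]
force: [0.6, 0.7, -1.1]
finger_gap: 0.282
t: 22.4
tcp_pos: [0.6434, -0.1901, 0.1341]
tool_rot: [0.706, 0.708, -0.001, -0.004]
force: [0.2, -0.1, -1.6]
finger_gap: 0.279
t: 22.6
tcp_pos: [0.6458, -0.1909, 0.1381]
tool_rot: [0.706, 0.708, -0.0, -0.001]
force: [0.6, -0.6, -1.9]
finger_gap: 0.278
-> [0.6458, -0.1907, 0.0925] [0.01 0.01 4.56] spin 0.1 | yaw 0.13 tcp [ 0.6458 -0.1909  0.1381] F [ 0.6 -0.6 -1.9] gap 0.278 t 22.6
```

```bash
python3 -m crank '[[[0,0,1],0],[[0,0,2.2],0],[[0,0,3.2],0],[[0,0,3.7],0],[[0,0,3.9],0],[[0,0,4.1],0],[[0,0,4.25],0],[[0,0,4.4],0],[[0,0,4.5],0],[[0,0,4.5],0]]'
python3 - <<'E'
from h import *
rel([.6458,-.1907,.0925],0)
i=manip.snapshot("side");cs=px("side",[.6458,-.1907,.08])[0].astype(int)
cv2.imwrite("pics/g.png",cv2.resize(i[cs[1]-30:cs[1]+30,cs[0]-40:cs[0]+40,::-1],(800,600),interpolation=3))
E
```

```text
t: 23.6
tcp_pos: [0.6465, -0.1911, 0.0943]
tool_rot: [0.706, 0.708, 0.0, 0.0]
force: [-0.5, 0.9, -2.2]
finger_gap: 0.277
-> [0.6458, -0.1907, 0.0925] [ 0.04 -0.07  0.18] spin 0.1 | yaw 0.11 tcp [ 0.6465 -0.1911  0.0943] F [-0.5  0.9 -2.2] gap 0.277 t 23.6
```

View pics/g.png

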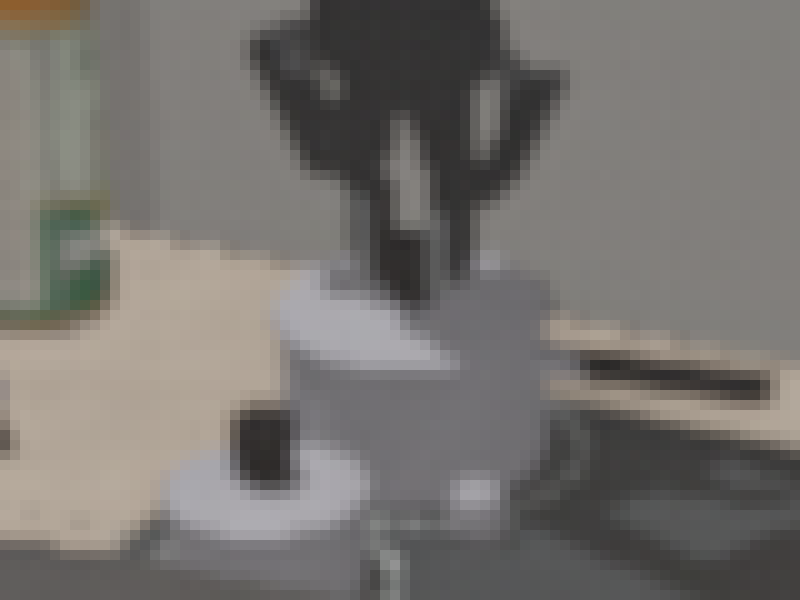

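The lid is level in the mouth with no contact force yet. I lower it the last 2–3 mm and watch the force.

```bash
python3 -m crank '[[[0,0,0.1],0],[[0,0,0.15],0],[[0,0,0.2],0],[[0,0,0.2],0]]' && python3 -m crank '[[[0,0,0.05],0],[[0,0,0.1],0],[[0,0,0.1],0]]'
```

```text
t: 24.05
tcp_pos: [0.6465, -0.1911, 0.0926]
tool_rot: [0.706, 0.708, -0.0, 0.0]
force: [-0.9, -0.1, -0.0]
finger_gap: 0.279
t: 24.35
tcp_pos: [0.6465, -0.1911, 0.0925]
tool_rot: [0.706, 0.708, -0.0, 0.0]
force: [-2.6, 0.3, 5.5]
finger_gap: 0.283
```

Contact came at TCP z 0.0925, exactly the seated height. I release, retreat and check.

```bash
python3 -m crank '[[[0,0,0],0],[[0,0,0],0],[[0,0,0],0],[[0,0,0],0],[[0,0,0],0],[[0,0,-1],0],[[0,0,-3],0],[[0,0,-6],0],[[0,0,-10],0],[[0,0,-14],0]]' 5.5 && python3 -m crank '[[[2,-1,-1],0],[[6,-4,-2],0],[[10,-7,-2],0],[[14,-10,-2],0],[[18,-13,-2],0],[[22,-16,-2],0],[[26,-18,-2],0],[[30,-19,-2],0],[[32,-20,-2],0],[[32,-20,-2],0]]'
python3 - <<'E'
from h import *
i=manip.snapshot("side");j=manip.snapshot("top")
c=px("top",[.6463,-.1915,.082])[0];e=edge(j,c,15,23,"down",np.radians(np.r_[130:410:5]));print("lid",circ(ray("top",e,.082)),knob("top",j,px("top",[.6463,-.1912,.108])[0],.112))
e=edge(j,px("top",[.6488,-.0667,.06])[0],10,17,"down");print("pot",circ(ray("top",e,.06),.04))
cs=px("side",[.6458,-.1907,.07])[0].astype(int)
cv2.imwrite("pics/i.png",np.hstack([cv2.resize(i[cs[1]-40:cs[1]+40,cs[0]-40:cs[0]+40,::-1],(400,400),interpolation=3),cv2.resize(j[115:215,265:365,::-1],(400,400),interpolation=3)]))
rel([.5,0,.2])
E
```

```text
t: 25.35
tcp_pos: [0.6462, -0.191, 0.233]
tool_rot: [0.706, 0.708, -0.0, -0.0]
force: [1.0, -0.4, -0.1]
finger_gap: 0.645
t: 26.35
tcp_pos: [0.4441, 0.1308, 0.2521]
tool_rot: [0.705, 0.709, 0.0, -0.0]
force: [0.6, -1.1, 0.5]
finger_gap: 0.644
lid (array([ 0.645 , -0.1894,  0.0567]), np.float64(0.0016)) (array([ 0.6409, -0.1882]), array([342.2, 147.2]), np.int32(42))
pot (array([ 0.6483, -0.0658,  0.04  ]), np.float64(0.0019))
-> [0.5, 0, 0.2] [-12.88   5.33   5.22] spin None | yaw 0.2 tcp [0.4462 0.1286 0.252 ] F [0.3 0.3 0.6] gap 0.642 t 26.45
```

View pics/i.png

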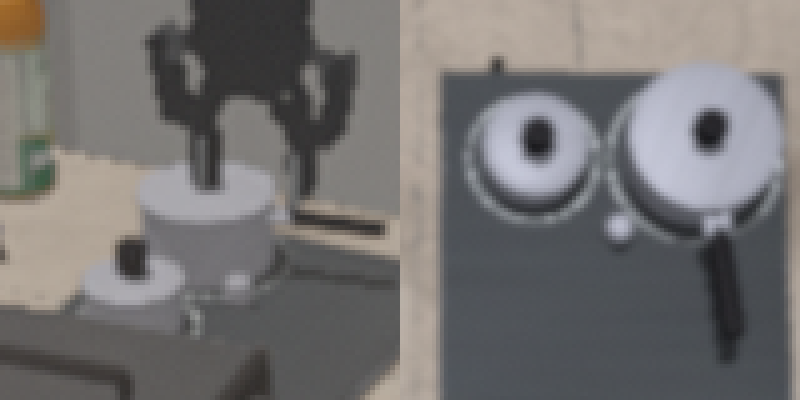

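The lid sits flat on the saucepan (side crop (205,195), top crop (705,132)). The pot is inside its ring at (538,145), and the gripper is well clear. I hand in.

```bash
python3 -c "
from station import manip
print(manip.sign_off())"
```

```text
the job is handed in; nothing more can be done
None
```

The job is done and handed in at about t = 26.5 s, well inside the 67 s limit. I slid the pot by its knob around the probe to the small ring. I then slid the saucepan by its handle, keeping clear of the probe, to the big ring, and carried the lid over the box and set it on the saucepan.

Last checks:
- **Pot:** about 1 mm from the small ring's centre.
- **Saucepan:** about 1–2 mm from the big ring's centre, taken from how far the gripped handle moved and from overlaying its expected rim on the picture. Automatic edge fits gave 3–4 mm. Rim-peak fits gave 7–21 mm, but I discarded those because they locked onto the bright bench and pan floor.
- **Lid:** it touched down at exactly the seated height and looks flat in the last view. Its edge fit is about 1–2 mm from the pan's axis. The knob position read about 5 mm off, but that reading is skewed because the camera sees the knob's side.
- **Gripper:** clear of everything when I handed in.
- **Not checked:** I did not re-measure the mug, oil bottle or tape roll. The arm passed well above the box on every carry and no unexpected force showed up.

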